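Fetch the dosing funnel from behind the bar clutter

ROBOT

A 6-joint arm with a two-finger parallel gripper is mounted at the origin on a cart in front of the work surface, level with it; the furniture and walls round the work are solid. World frame = base frame: x ahead of the robot, y to its left, z up, the work surface at z = 0. Lengths are in mm, angles in rad, forces in N, time in s.
With the tool pointing down it reaches from about 350 to 975 mm from the base axis. Payload 7.1 kg.
Tool frame: the origin (TCP) lies midway between the tips of the shut fingers; the grasp point (between the pads) lies 19 mm behind it (ctrl.grasp_offset is the distance from the TCP to the grasp point, in mm); z points along the fingers, y is the line along which they close (so a half turn about z gives the same grasp; the last joint's range is limited). The gripper opens to 88 mm and grips with 3 to 60 N. Pads are 20 mm wide; open, the fingers measure 115 mm over their backs; the gripper's body (75 mm by 178 mm) begins 61 mm behind the grasp point.
Start: joints at [-1.299, 0.423, 1.63, -0, 1.089, -0.019], TCP at [179.217, -598.737, 222.675] pointing down, gripper open.
Joint ranges: [-3, 3], [-0.9, 2.11], [0.09, 2.58], [-1.31, 4.45], [0.11, 2.69], [-2.54, 2.54]. Speed limits (rad/s): [2.39, 2.39, 3.01, 3.14, 3.14, 3.14].

INTERFACE

Orientations are given as a rotation vector (axis times angle).
In Python, from workcell import ctrl gives the robot as it stands. The module is installed in compiled form; this text tells all that it offers.
- The arm moves only by the tool servo_tool, never from a script. Its argument "rows" is a list of rows, each a list of 7 numbers: the turn, a rotation vector about the tool's x, y, z as a fraction of full scale, then the shift along the tool's x, y, z as a fraction of full scale, then the finger opening in mm, from 0 to 87.8. A call has 1 to 10 rows; each row is the pose to reach, as a shift and turn from the pose commanded when the call began, along the tool's axes at that moment; what a row does not reach only later rows make up. Full scale, the value 1, is 20 cm for a shift and 1.5 rad for a turn. A row lasts 1/8 s, in which the tool goes at most 62.5 mm and 10.7 degrees, less where a joint would pass 70% of its speed; a pose out of reach is approached as far as the arm can. A call with a number of a shift or a turn outside -1 to 1 is refused whole. A call with a gripper value outside its range is refused whole. The fingers move at their own pace and stop on an object; the grip force is fixed at half the most. Time passes only in rows, so rows that repeat a pose let the fingers close. It gives the time, the measured TCP pose, the force, the opening and the grip force at its end, in the units of the state.
- ctrl.get_obs(): the state, without advancing time (a new reading comes with each control period).
- ctrl.get_image(name): name is "scene" or "top" or "wrist"; returns (picture, depth): 384x512x3 uint8, red, green, blue; 384x512 float32, mm along the optical axis (not along the pixel's ray), 0 where there is no reading.
- ctrl.camera_info(name): a dict with "intrinsics" (3x3 intrinsics, pixels), "k1" (the pictures are not rectified: a ray, as slopes to the right and down, at radius r is drawn at 1 + k1 r^2 times it, then the intrinsics apply), "R" (3x3) and "t" (3): a world point X has camera coordinates R X + t. Camera axes: x right, y down, z forward; pixel columns grow to the right and rows downward; lengths in mm; the calibration is good to about 2 mm. A picture is of the moment at which its call begins: read the wrist's pose just before it. camera_info takes no time and is no camera call; for the wrist camera it gives the pose at the moment of the call.
- ctrl.close_job(): hands the job in; it is judged then, once.
The state is a dict: "t": time; "qpos": joint angles; "qvel": joint speeds; "joint_torque": joint torques, N m; "ee_pos": TCP position; "orientation": TCP orientation; "ft_force": force on the tool from outside, world axes, zero at the start; "moment": the same for the moment, N m; "width": finger opening in mm; "grasp_force": force on a finger pad.
Only numpy, scipy, OpenCV 4.12 (cv2) and the standard library are available. Lean on these libraries where they do the work, as an engineer would, in place of code of your own. Each camera call takes 0.05 s, during which the arm holds its last target. There are 200 camera calls.

TASK

The orange dosing funnel lies in the little glass-topped drawer, but the tamper, the cinnamon jar and the cocoa shaker stand where the drawer must come out. Stand all three upright on the black rubber bar mat, and only then open the drawer, take out the funnel and seat it squarely on the basket of the portafilter that hangs in the wooden stand, spout down into the basket and flange on the rim. Shut the drawer fully and put the tamper, the jar and the shaker back, upright, each where it stood before; do not knock anything over and leave the milk pitcher and the shot glass alone.

Things in the scene. Friction and masses are not known exactly. Their poses are not given: they have to be found in the camera images.
- tamper: coffee tamper, loose, 0.42 kg: polished steel foot, 58 mm diameter and 25 mm high, and an upright brown wooden grip above it from 25 to 90 mm height, at most 35 mm thick. Origin at the centre of its underside, z up. Grasp the grip. At the start it stands on the counter in front of the drawer.
- cinnamon_jar: cinnamon jar, loose, 0.11 kg: round white-and-brown jar 43 mm in diameter with a red cap 45 mm in diameter from 85 to 106 mm height. Origin at the centre of its underside, z up. At the start it stands on the counter in front of the drawer.
- cocoa_shaker: plain steel cocoa shaker, loose, 0.14 kg: round, 43 mm in diameter, 92 mm high. Origin at the centre of its underside, z up. At the start it stands on the counter in front of the drawer.
- dosing_funnel: loose, 0.11 kg, 46 mm high. Black spout, 25 mm wide at its tip, 32 mm at 10 mm height; black flange, 67 mm wide, at 10 to 14 mm; orange collar above, 54 to 55 mm wide, open inside: grasp across the collar. Origin: tip of the spout, z up. Starts standing on the drawer's floor, 17 mm above the counter, seen through the clear top. Seated, its origin is 10 mm below the basket's rim.
- drawer (a joint): how far the drawer is pulled out, m: 0 shut, 0.14 at the stop. Sliding friction about 1.2 N; it stays where it is left. The funnel is clear of the case's top when the drawer is out 0.11 or more.
- drawer_pull (a point): middle of the drawer's handle, moves with it: level steel bar, 9 mm thick, 100 mm long along the frame's y, 56 mm above the counter, 37 mm free behind it. -x is the way it opens (to the robot), z up. Drawer front: dark wood, 200 wide, up to 79 mm high, 42 mm behind the bar; behind it the black case with clear top, 200 deep, 200 wide, 86 mm high. Drawer inside 166 mm wide, walls to 55 mm height.
- basket_rim (a point): centre of the rim of the portafilter's basket, 79 mm above the counter; basket 68 mm wide outside, open, 17 mm deep. It hangs in a brown wooden stand (base 200 x 110 mm, two uprights 70 mm high, 76 mm apart, beside the basket); neither shifts. +x points along the black handle, z up. The funnel's spout enters the basket with 2 to 3 mm of play, its flange rests on the rim.
- bar_mat: black rubber bar mat with nubs, fixed, 200 mm along its x, 180 mm along its y, 7 mm thick. Origin at the centre of its underside, z up.
- milk_pitcher: steel milk pitcher, 72 mm wide, 88 mm high, beside the drawer case; not part of the job. Origin at the centre of its underside.
- shot_glass: clear shot glass, 48 mm in diameter, 61 mm high, beside the drawer case; not part of the job. Origin at the centre of its underside.
Things that resemble listed ones, but are neither listed nor needed, are in the scene too. What is shaped like the tamper but blue or purple is not meant. What is shaped like the cocoa_shaker but green is not meant.

How it is judged:
By the outcome, as a careful person would: the job done as asked, in the order asked, and still so for the second after the job is handed in, with the robot touching nothing.
It also fails if it takes over 144 s, if anything falls off the work surface, if the arm or the gripper's body presses on something with over 40 N, if the wrist force passes 120 N, or if a joint passes its speed limit or range.

## Working session

There is one attempt and no reset: what is moved stays moved. The work goes in short steps, Python scripts to look and compute and a tool call to move; the robot and the scene stay as the last step left them, time stands still between calls to the robot, and variables do not carry over. Pictures are saved under pics/ and viewed, at most 14 in all, crops included, and the job is handed in when it is done.

Besides the shell and the picture viewer there is one more tool, called after "Request:" by a JSON object that holds its "fn" and its "kwargs", one argument or row to a line. servo_tool: Moves the arm, as the interface text tells. Its arguments: {"type":"object","properties":{"rows":{"type":"array","items":{"type":"array","items":{"type":"number"}}}},"required":["rows"]}

```bash
mkdir -p pics
cat > h.py <<'E'
import numpy as np, cv2
from workcell import ctrl
from scipy.spatial.transform import Rotation as Rn
def grab(n):
    ci=ctrl.camera_info(n); im,d=ctrl.get_image(n); return im,d,ci
def save(im,fn): cv2.imwrite('pics/'+fn,im[:,:,::-1])
def rays(ci,uv):
    K=np.array(ci['intrinsics']);uv=np.atleast_2d(np.array(uv,float))
    x=(uv-[K[0,2],K[1,2]])/[K[0,0],K[1,1]]; s=x.copy()
    for _ in range(20): s=x/(1+ci['k1']*(s**2).sum(1,keepdims=True))
    R=np.array(ci['R']);t=np.array(ci['t']); return -R.T@t, np.c_[s,np.ones(len(s))]@R
def plane(ci,uv,z):
    o,d=rays(ci,uv); return o+d*((z-o[2])/d[:,2])[:,None]
def depthpts(ci,d,uv):
    o,r=rays(ci,uv); uv=np.atleast_2d(uv).astype(int); return o+r*d[uv[:,1],uv[:,0]][:,None]
def proj(ci,P):
    c=np.atleast_2d(P)@np.array(ci['R']).T+np.array(ci['t']); s=c[:,:2]/c[:,2:]
    s=s*(1+ci['k1']*(s**2).sum(1,keepdims=True)); K=np.array(ci['intrinsics'])
    return s*[K[0,0],K[1,1]]+[K[0,2],K[1,2]]
def two(c1,p1,c2,p2):
    o1,d1=rays(c1,p1);o2,d2=rays(c2,p2);d1=d1[0];d2=d2[0]
    s=np.linalg.lstsq(np.c_[d1,-d2],o2-o1,rcond=None)[0];a=o1+s[0]*d1;b=o2+s[1]*d2
    return (a+b)/2,np.linalg.norm(a-b)
def state():
    o=ctrl.get_obs();print('t',round(o['t'],2),'p',np.round(o['ee_pos'],1),'rv',np.round(o['orientation'],3),'f',np.round(o['ft_force'],1),'w',round(o['width'],1),'gf',round(o['grasp_force'],1),'q',np.round(o['qpos'],2));return o
def move(P,yaw=None):
    """fractions for shift from now to world TCP P, tool down; yaw=angle of tool y axis in world"""
    o=ctrl.get_obs();R=Rn.from_rotvec(o['orientation'])
    sh=R.inv().apply(np.array(P,float)-o['ee_pos'])/200
    tr=np.zeros(3)
    if yaw is not None:
        best=None
        for k in (0,np.pi,-np.pi):
            y=np.array([np.cos(yaw+k),np.sin(yaw+k),0]);z=np.array([0,0,-1.]);T=Rn.from_matrix(np.c_[np.cross(y,z),y,z])
            v=(R.inv()*T).as_rotvec()
            if best is None or np.linalg.norm(v)<np.linalg.norm(best): best=v
        tr=best/1.5
    print('turn',np.round(tr,3),'shift',np.round(sh,4)); return tr,sh
E
cat > a.py <<'E'
from h import *
import pickle
D={}
for n in('scene','top'):
    D[n]=grab(n); save(D[n][0],n+'0.png'); ci=D[n][2]; print(n,np.round(-np.array(ci['R']).T@ci['t']),np.round(ci['intrinsics'][0][0]))
pickle.dump(D,open('d0.pkl','wb')); o=state(); print(Rn.from_rotvec(o['orientation']).as_matrix().round(3))
E
python3 a.py
```

```text
scene [    2. -1214.   626.] 473.0
top [ 464. -172. 1205.] 416.0
t 0.1 p [ 179.1 -598.3  222. ] rv [-3.107 -0.455  0.   ] f [ 0.2 -0.1 -0.6] w 87.7 gf 0.0 q [-1.3   0.42  1.63 -0.    1.09 -0.02]
[[ 0.958  0.287 -0.   ]
 [ 0.287 -0.958  0.001]
 [ 0.    -0.001 -1.   ]]
```

View pics/scene0.png

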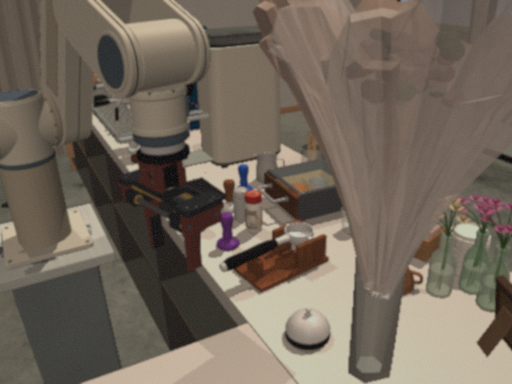

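View pics/top0.png

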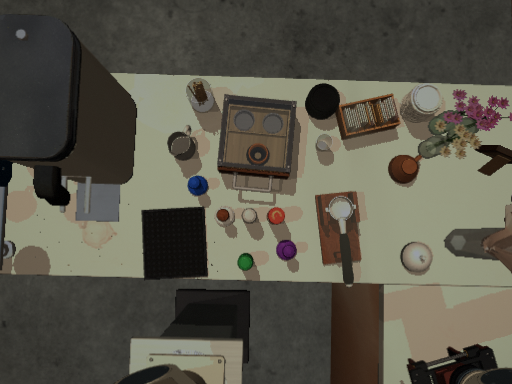

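The scene view shows the three objects in a row before the drawer (tamper 228,195; shaker ~240,200; jar 254,210), and the portafilter stand at (285,250). The top view shows the tamper at (225,216), shaker (249,215), jar (276,215), drawer handle (253,185), funnel (258,153), basket (342,208) and mat (175,243). The blue, purple and green decoys are at (198,185), (287,250) and (245,261).

```bash
cat > b.py <<'E'
from h import *
import pickle
D=pickle.load(open('d0.pkl','rb')); im,d,ci=D['top']
for n,uv,z in [('tamper',(222,216),90),('shaker',(249,215),92),('jar',(276,215),106),('handle',(253,190),56),('funnel',(258,153),60),('basket',(342,208),79),('pitcher',(182,146),88),('glass',(323,143),61),('blue',(198,185),90),('purple',(287,250),90),('green',(245,261),92),
 ('case tl',(224,97),86),('case tr',(297,100),86),('front l',(219,175),79),('front r',(291,177),79),('m tl',(142,209),7),('m tr',(206,207),7),('m bl',(144,278),7),('m br',(207,277),7),('st tl',(317,193),0),('st tr',(356,192),0),('st bl',(322,265),0),('hend',(348,280),79)]:
    print(n,plane(ci,uv,z)[0].round(), depthpts(ci,d,uv)[0].round())
save(cv2.resize(im[75:290,130:380],None,fx=3.2,fy=2.79*1.0,interpolation=cv2.INTER_CUBIC),'topz.png')
E
python3 b.py
```

```text
tamper [500. -97.  90.] [500. -97.  89.]
shaker [ 504. -169.   92.] [ 504. -169.   91.]
jar [ 505. -240.  106.] [ 506. -240.  105.]
handle [ 575. -178.   56.] [ 575. -178.   59.]
funnel [ 679. -189.   60.] [ 673. -189.   88.]
basket [ 530. -421.   79.] [ 532. -427.   56.]
pitcher [687.  18.  88.] [703.  33.   3.]
glass [ 712. -370.   61.] [ 722. -378.   15.]
blue [581. -29.  90.] [ 464. -172. 1205.]
purple [ 413. -273.   90.] [ 413. -273.   89.]
green [ 382. -162.   92.] [ 381. -162.   89.]
case tl [827. -91.  86.] [827. -91.  85.]
case tr [ 824. -292.   86.] [ 852. -302.   -0.]
front l [611. -84.  79.] [621. -78.   2.]
front r [ 611. -281.   79.] [ 622. -288.   -2.]
m tl [516. 139.   7.] [516. 140.   3.]
m tr [527. -44.   7.] [528. -43.  -6.]
m bl [320. 125.   7.] [320. 124.   8.]
m br [327. -54.   7.] [326. -53.  -3.]
st tl [ 577. -365.    0.] [ 577. -365.   -1.]
st tr [ 583. -480.    0.] [ 576. -461.   74.]
st bl [ 369. -383.    0.] [ 369. -383.    1.]
hend [ 337. -440.   79.] [ 337. -440.   78.]
```

View pics/topz.png

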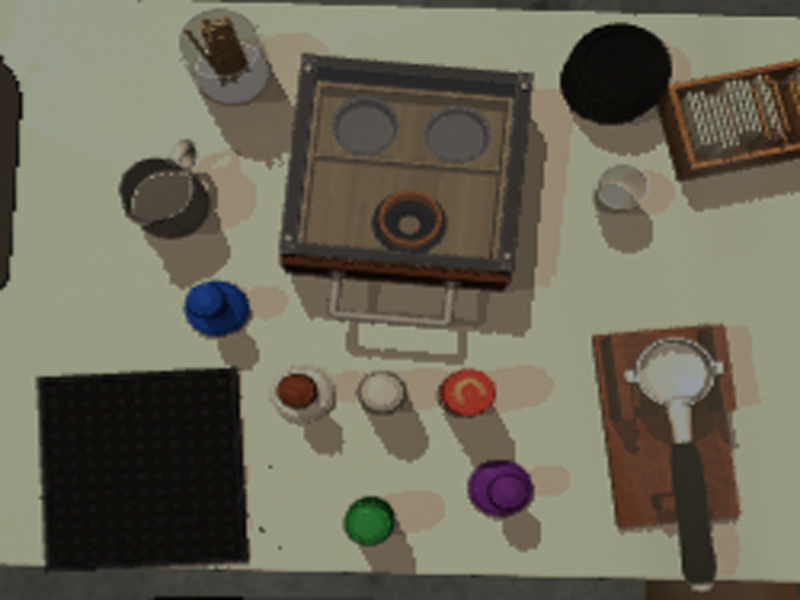

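Run:
```python
from h import *
import pickle
D=pickle.load(open('d0.pkl','rb')); im,d,ci=D['top']
for uv in [(130,150),(135,110),(110,180),(60,160),(100,205),(20,120),(90,60)]: print(uv,depthpts(ci,d,uv)[0].round())
```

```text
(130, 150) [677. 167.  59.]
(135, 110) [799. 166.  31.]
(110, 180) [585. 198. 116.]
(60, 160) [588. 194. 415.]
(100, 205) [523. 250.  36.]
(20, 120) [654. 255. 452.]
(90, 60) [807. 169. 363.]
```

Request:
{"fn": "servo_tool", "kwargs": {
  "rows": [
    [0,0,0,0,0,-0.4,87],
    [0,0,0,0,0,-0.7,87],
    [0,0,-0.2,0.3,-0.2,-0.75,87],
    [0,0,-0.4,0.6,-0.4,-0.75,87],
    [0,0,-0.6,0.85,-0.65,-0.75,87],
    [0,0,-0.8,0.85,-0.65,-0.75,87],
    [0,0,-0.853,0.85,-0.65,-0.75,87],
    [0,0,-0.853,0.85,-0.65,-0.75,87],
    [0,0,-0.853,0.85,-0.65,-0.75,87],
    [0,0,-0.853,0.85,-0.65,-0.75,87]
  ]
}}

```text
t: 1.35
ee_pos: [304.7, -425.2, 372.4]
orientation: [-2.223, -2.219, -0.0]
ft_force: [0.3, 0.4, -0.7]
width: 87.3
grasp_force: 0.0
```

Request:
{"fn": "servo_tool", "kwargs": {
  "rows": [
    [0,0,0,0.3,0.16,0,87],
    [0,0,0,0.6,0.32,0,87],
    [0,0,0,0.875,0.475,0,87],
    [0,0,0,0.875,0.475,0,87],
    [0,0,0,0.875,0.475,0,87],
    [0,0,0,0.875,0.475,0,87]
  ]
}}

```text
t: 2.1
ee_pos: [399.4, -251.6, 372.6]
orientation: [-2.224, -2.218, 0.001]
ft_force: [-0.5, 0.0, 0.1]
width: 87.2
grasp_force: 0.0
```

Run:
```python
from h import *
import pickle
w=grab('wrist');pickle.dump(w,open('w1.pkl','wb'));save(w[0],'w1.png');ci=w[2];state()
print((-np.array(ci['R']).T@ci['t']).round(),np.array(ci['R'])[2].round(2),ci['intrinsics'][0][0])
for n,P in dict(t=(500,-97,90),s=(504,-169,92),j=(505,-240,106),h=(575,-178,56),b=(530,-421,79),f=(679,-189,60)).items(): print(n,proj(ci,P)[0].round())
```

```text
t 2.15 p [ 399.3 -251.7  372.5] rv [-2.225e+00 -2.218e+00  1.000e-03] f [0.2 0.3 0.3] w 87.1 gf 0.0 q [-0.59  0.04  1.78 -0.    1.33 -0.58]
[ 399. -186.  535.] [-0.   -0.25 -0.97] 282.57494621945256
t [325.  58.]
s [325. 109.]
j [325. 157.]
h [363. 116.]
b [330. 257.]
f [425. 123.]
```

View pics/w1.png

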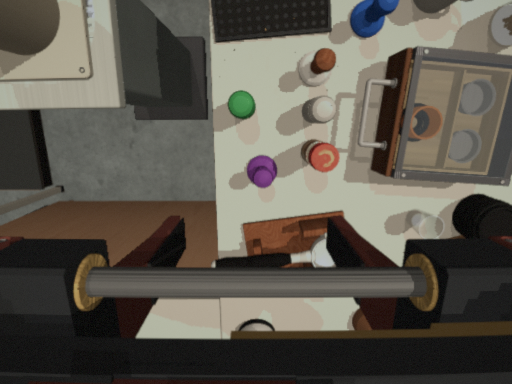

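The wrist view shows the tamper (grip top 325,58), shaker (322,109), jar (323,157), handle bar (375,115), funnel (425,122) and part of the basket (325,250), matching the projections of my rough positions.

```bash
cat > c.py <<'E'
from h import *
import pickle
V={'top':pickle.load(open('d0.pkl','rb'))['top'],'w':pickle.load(open('w1.pkl','rb'))}
g=np.stack(np.meshgrid(np.arange(512),np.arange(384)),-1).reshape(-1,2)
for n,(x,y,z) in dict(t=(500,-97,90),s=(504,-169,92),j=(505,-240,106)).items():
    px={}
    for v,(im,d,ci) in V.items():
        P=depthpts(ci,d,g); m=(d.reshape(-1)>0)&(np.hypot(P[:,0]-x,P[:,1]-y)<32)&(abs(P[:,2]-z)<7)
        Q=P[m]; (cx,cy),r=cv2.minEnclosingCircle(Q[:,:2].astype(np.float32)); px[v]=g[m].mean(0)
        # foot of the object: widest lower part
        print(n,v,m.sum(),'mean',Q.mean(0).round(1),'circle',round(cx,1),round(cy,1),'r',round(r,1),'plane',plane(ci,px[v],Q[:,2].mean())[0].round(1))
    p,e=two(V['top'][2],px['top'],V['w'][2],px['w']); print('   tri',p.round(1),'gap',round(e,1))
# mat by darkness in top, basket rim/handle by depth
im,d,ci=V['top']; mk=(im.max(2)<60).astype(np.uint8); mk[:200]=0; mk[:,:130]=0; mk[282:]=0; mk[:,215:]=0
mk=cv2.morphologyEx(mk,cv2.MORPH_OPEN,np.ones((5,5)));c=max(cv2.findContours(mk,0,1)[0],key=cv2.contourArea)
b=cv2.boxPoints(cv2.minAreaRect(c));Q=plane(ci,b,7);print('mat',Q.round(),Q.mean(0).round(), np.median(depthpts(ci,d,np.argwhere(mk)[:,::-1])[:,2]).round(1))
for v,(im,d,ci) in V.items():
    P=depthpts(ci,d,g); ok=d.reshape(-1)>0
    m=ok&(abs(P[:,0]-570)<30)&(abs(P[:,1]+178)<75)&(abs(P[:,2]-57)<9); Q=P[m]
    f=np.polyfit(Q[:,1],Q[:,0],1) if m.sum() else 0
    Qb=Q[Q[:,0]<585]; print('handle',v,m.sum(),Qb.mean(0).round(1),Qb[:,1].min().round(),Qb[:,1].max().round(),np.polyfit(Qb[:,1],Qb[:,0],1).round(3))
    m=ok&(np.hypot(P[:,0]-528,P[:,1]+421)<45)&(P[:,2]>74)&(P[:,2]<88);Q=P[m]
    if m.sum()>10: print('rim',v,m.sum(),Q.min(0).round(),Q.max(0).round(),np.median(Q[:,2]).round(1))
E
python3 c.py
```

```text
t top 104 mean [503.  -96.6  87.4] circle 503.8 -97.4 r 16.3 plane [503.  -96.6  87.4]
t w 378 mean [501.3 -98.1  87.9] circle 501.9 -97.7 r 15.8 plane [501.3 -98.1  87.9]
   tri [503.4 -96.1  78.4] gap 0.3
s top 145 mean [ 503.3 -168.5   89.3] circle 503.1 -168.6 r 19.0 plane [ 503.3 -168.5   89.3]
s w 499 mean [ 502.  -169.2   90. ] circle 502.8 -169.2 r 19.2 plane [ 502.  -169.1   90. ]
   tri [ 503.6 -168.7   82.9] gap 0.4
j top 214 mean [ 504.5 -240.4  105.5] circle 504.6 -240.6 r 21.9 plane [ 504.5 -240.4  105.5]
j w 676 mean [ 503.3 -240.9  106.4] circle 504.0 -241.4 r 22.2 plane [ 503.3 -240.8  106.4]
   tri [ 504.5 -241.   101.8] gap 0.8
mat [[515. 142.   7.]
 [528. -39.   7.]
 [327. -55.   7.]
 [314. 124.   7.]] [421.  43.   7.] 6.4
handle top 166 [ 577.8 -176.9   58.9] -228.0 -119.0 [4.10000e-02 5.85094e+02]
rim top 135 [ 484. -463.   74.] [ 564. -378.   84.] 77.0
handle w 515 [ 576.1 -175.    59.5] -228.0 -120.0 [4.60000e-02 5.84136e+02]
rim w 170 [ 484. -440.   74.] [ 522. -377.   81.] 76.9
```

Request:
{"fn": "servo_tool", "kwargs": {
  "rows": [
    [0,0,0,0.25,0.17,0.3,75],
    [0,0,0,0.5,0.34,0.6,75],
    [0,0,0,0.772,0.515,0.9,75],
    [0,0,0,0.772,0.515,1,75],
    [0,0,0,0.772,0.515,1,75],
    [0,0,0,0.772,0.515,1,75],
    [0,0,0,0.772,0.515,1,75]
  ]
}}

```text
t: 3.02
ee_pos: [503.2, -97.5, 173.4]
orientation: [2.223, 2.219, 0.001]
ft_force: [-0.2, -0.0, -0.1]
width: 75.2
grasp_force: 0.0
```

```bash
python3 -c "
from h import *
state(); move((502.5,-97.2,39),0)"
```

```text
t 3.02 p [503.2 -97.5 173.4] rv [2.223e+00 2.219e+00 1.000e-03] f [-0.2 -0.  -0.1] w 75.2 gf 0.0 q [-0.21  0.33  1.92 -0.    0.9  -0.21]
turn [ 0.001  0.    -0.001] shift [ 0.0015 -0.0042  0.6722]
```

Request:
{"fn": "servo_tool", "kwargs": {
  "rows": [
    [0,0,0,0,0,0.25,75],
    [0,0,0,0,0,0.5,75],
    [0,0,0,0,0,0.672,75],
    [0,0,0,0,0,0.672,75],
    [0,0,0,0,0,0.672,10],
    [0,0,0,0,0,0.672,10],
    [0,0,0,0,0,0.672,10],
    [0,0,0,0,0,0.672,10],
    [0,0,0,0,0,0.672,10],
    [0,0,0,0,0,0.672,10]
  ]
}}

```text
t: 4.28
ee_pos: [503.2, -96.2, 38.7]
orientation: [2.222, 2.221, 0.0]
ft_force: [-1.3, 1.1, 6.5]
width: 32.9
grasp_force: 30.0
```

Request:
{"fn": "servo_tool", "kwargs": {
  "rows": [
    [0,0,0,0,0,-0.2,10],
    [0,0,0,0,0,-0.35,10],
    [0,0,0,0.2,-0.1,-0.35,10],
    [0,0,0,0.4,-0.2,-0.35,10],
    [0,0,0,0.6,-0.3,-0.35,10],
    [0,0,0,0.8,-0.4,-0.35,10],
    [0,0,0,0.97,-0.49,-0.35,10],
    [0,0,0,0.97,-0.49,-0.35,10],
    [0,0,0,0.97,-0.49,-0.2,10],
    [0,0,0,0.97,-0.49,-0.1,10]
  ]
}}

```text
t: 5.52
ee_pos: [405.0, 97.5, 57.4]
orientation: [-2.222, -2.221, 0.001]
ft_force: [-1.0, 0.7, -4.8]
width: 33.0
grasp_force: 30.0
```

Request:
{"fn": "servo_tool", "kwargs": {
  "rows": [
    [0,0,0,0,0,0.03,10],
    [0,0,0,0,0,0.055,10],
    [0,0,0,0,0,0.055,10],
    [0,0,0,0,0,0.055,70],
    [0,0,0,0,0,0.055,70],
    [0,0,0,0,0,0.055,70],
    [0,0,0,0,0,-0.1,70],
    [0,0,0,0,0,-0.35,70],
    [0,0,0,0,0,-0.55,70],
    [0,0,0,0,0,-0.55,70]
  ]
}}

```text
t: 6.78
ee_pos: [407.1, 98.4, 171.1]
orientation: [2.219, 2.218, 0.009]
ft_force: [-0.0, -0.9, -0.4]
width: 69.9
grasp_force: 0.0
```

```bash
python3 -c "
from h import *
state(); move((503,-169,40),0)"
```

```text
t 6.78 p [407.1  98.4 171.1] rv [2.219 2.218 0.009] f [-0.  -0.9 -0.4] w 69.9 gf 0.0 q [0.21 0.2  2.11 0.   0.83 0.21]
turn [ 0.004 -0.001 -0.   ] shift [-1.3376  0.4755  0.6565]
```

Request:
{"fn": "servo_tool", "kwargs": {
  "rows": [
    [0,0,0,-0.3,0.14,0,75],
    [0,0,0,-0.6,0.28,0,75],
    [0,0,0,-0.9,0.42,0,75],
    [0,0,0,-1,0.475,0,75],
    [0,0,0,-1,0.475,0,75],
    [0,0,0,-1,0.475,0,75]
  ]
}}

```text
t: 7.52
ee_pos: [498.7, -101.5, 167.1]
orientation: [-2.221, -2.219, 0.002]
ft_force: [0.0, 0.4, 0.2]
width: 74.8
grasp_force: 0.0
```

Request:
{"fn": "servo_tool", "kwargs": {
  "rows": [
    [0,0,0,-0.25,0,0,75],
    [0,0,0,-0.34,0,0,75],
    [0,0,0,-0.34,0,0,75],
    [0,0,0,-0.34,0,0,75],
    [0,0,0,-0.34,0,0,75]
  ]
}}

```text
t: 8.15
ee_pos: [499.8, -169.0, 168.2]
orientation: [-2.22, -2.222, 0.0]
ft_force: [-0.4, 0.2, -0.2]
width: 75.2
grasp_force: 0.0
```

```bash
python3 -c "
from h import *
state(); move((503,-169,40),0)"
```

```text
t 8.15 p [ 499.8 -169.   168.2] rv [-2.22  -2.222  0.   ] f [-0.4  0.2 -0.2] w 75.2 gf 0.0 q [-0.35  0.36  1.89  0.    0.9  -0.35]
turn [-0. -0.  0.] shift [-1.000e-04  1.620e-02  6.412e-01]
```

Request:
{"fn": "servo_tool", "kwargs": {
  "rows": [
    [0,0,0,0,0.016,0.25,75],
    [0,0,0,0,0.016,0.5,75],
    [0,0,0,0,0.016,0.64,75],
    [0,0,0,0,0.016,0.64,75],
    [0,0,0,0,0.016,0.64,15],
    [0,0,0,0,0.016,0.64,15],
    [0,0,0,0,0.016,0.64,15],
    [0,0,0,0,0.016,0.64,15],
    [0,0,0,0,0.016,0.64,15],
    [0,0,0,0,0.016,0.64,15]
  ]
}}

```text
t: 9.4
ee_pos: [503.7, -170.3, 41.1]
orientation: [2.221, 2.22, 0.001]
ft_force: [-1.3, 0.4, 6.8]
width: 42.0
grasp_force: 30.0
```

Request:
{"fn": "servo_tool", "kwargs": {
  "rows": [
    [0,0,0,0,0,-0.2,15],
    [0,0,0,0,0,-0.35,15],
    [0,0,0,0.2,-0.1,-0.35,15],
    [0,0,0,0.4,-0.2,-0.35,15],
    [0,0,0,0.6,-0.3,-0.35,15],
    [0,0,0,0.8,-0.4,-0.35,15],
    [0,0,0,1,-0.49,-0.35,15],
    [0,0,0,1,-0.49,-0.35,15],
    [0,0,0,1,-0.49,-0.2,15],
    [0,0,0,1,-0.49,-0.1,15]
  ]
}}

```text
t: 10.65
ee_pos: [405.9, 29.4, 59.7]
orientation: [2.222, 2.22, 0.001]
ft_force: [-0.1, 0.2, -1.9]
width: 41.6
grasp_force: 30.0
```

Request:
{"fn": "servo_tool", "kwargs": {
  "rows": [
    [0,0,0,0.03,0,0.03,15],
    [0,0,0,0.03,0,0.056,15],
    [0,0,0,0.03,0,0.056,15],
    [0,0,0,0.03,0,0.056,70],
    [0,0,0,0.03,0,0.056,70],
    [0,0,0,0.03,0,0.056,70],
    [0,0,0,0.03,0,-0.1,75],
    [0,0,0,0.03,0,-0.35,75],
    [0,0,0,0.03,0,-0.6,75],
    [0,0,0,0.03,0,-0.6,75]
  ]
}}

```text
t: 11.9
ee_pos: [407.7, 36.0, 183.6]
orientation: [2.218, 2.217, 0.009]
ft_force: [0.4, 0.4, -0.7]
width: 75.0
grasp_force: 0.0
```

Request:
{"fn": "servo_tool", "kwargs": {
  "rows": [
    [0,0,0,-0.3,0.14,0,75],
    [0,0,0,-0.6,0.28,0,75],
    [0,0,0,-0.9,0.42,0,75],
    [0,0,0,-1,0.475,0,75],
    [0,0,0,-1,0.475,0,75],
    [0,0,0,-1,0.475,0,75]
  ]
}}

```text
t: 12.65
ee_pos: [498.8, -163.4, 179.0]
orientation: [-2.22, -2.219, 0.002]
ft_force: [-0.2, 0.0, -0.1]
width: 75.2
grasp_force: 0.0
```

Request:
{"fn": "servo_tool", "kwargs": {
  "rows": [
    [0,0,0,-0.25,0,0,75],
    [0,0,0,-0.38,0,0,75],
    [0,0,0,-0.38,0,0,75],
    [0,0,0,-0.38,0,0,75],
    [0,0,0,-0.38,0,0,75]
  ]
}}

```text
t: 13.28
ee_pos: [499.9, -238.7, 180.2]
orientation: [-2.22, -2.222, 0.0]
ft_force: [-0.3, 0.5, 0.8]
width: 74.9
grasp_force: 0.0
```

```bash
python3 -c "
from h import *
state(); move((504,-241,40),0)"
```

```text
t 13.28 p [ 499.9 -238.7  180.2] rv [-2.22  -2.222  0.   ] f [-0.3  0.5  0.8] w 74.9 gf 0.0 q [-0.47  0.37  1.82  0.    0.95 -0.47]
turn [-0.    -0.     0.001] shift [-0.0117  0.0209  0.7009]
```

Request:
{"fn": "servo_tool", "kwargs": {
  "rows": [
    [0,0,0,-0.012,0.02,0.2,75],
    [0,0,0,-0.012,0.02,0.45,75],
    [0,0,0,-0.012,0.02,0.7,75],
    [0,0,0,-0.012,0.02,0.7,75],
    [0,0,0,-0.012,0.02,0.7,15],
    [0,0,0,-0.012,0.02,0.7,15],
    [0,0,0,-0.012,0.02,0.7,15],
    [0,0,0,-0.012,0.02,0.7,15],
    [0,0,0,-0.012,0.02,0.7,15],
    [0,0,0,-0.012,0.02,0.7,15]
  ]
}}

```text
t: 14.52
ee_pos: [504.9, -243.0, 41.7]
orientation: [2.221, 2.219, 0.001]
ft_force: [-0.6, -0.7, 8.4]
width: 44.4
grasp_force: 30.0
```

Request:
{"fn": "servo_tool", "kwargs": {
  "rows": [
    [0,0,0,0,0,-0.2,15],
    [0,0,0,0,0,-0.35,15],
    [0,0,0,0.2,0,-0.35,15],
    [0,0,0,0.4,-0.1,-0.35,15],
    [0,0,0,0.6,-0.2,-0.35,15],
    [0,0,0,0.8,-0.35,-0.35,15],
    [0,0,0,1,-0.49,-0.35,15],
    [0,0,0,1,-0.49,-0.35,15],
    [0,0,0,1,-0.49,-0.35,15],
    [0,0,0,1,-0.49,-0.35,15]
  ]
}}

```text
t: 15.78
ee_pos: [407.4, -43.2, 110.6]
orientation: [2.222, 2.219, 0.001]
ft_force: [-0.2, 0.6, -1.3]
width: 44.2
grasp_force: 30.0
```

Request:
{"fn": "servo_tool", "kwargs": {
  "rows": [
    [0,0,0,0.12,0,0,15],
    [0,0,0,0.12,0,0.1,15],
    [0,0,0,0.12,0,0.25,15],
    [0,0,0,0.12,0,0.25,15],
    [0,0,0,0.12,0,0.25,15]
  ]
}}

```text
t: 16.4
ee_pos: [406.8, -19.0, 60.7]
orientation: [2.223, 2.22, 0.0]
ft_force: [-0.2, 0.3, -0.6]
width: 44.1
grasp_force: 30.0
```

Request:
{"fn": "servo_tool", "kwargs": {
  "rows": [
    [0,0,0,0,0,0.03,15],
    [0,0,0,0,0,0.057,15],
    [0,0,0,0,0,0.057,15],
    [0,0,0,0,0,0.057,70],
    [0,0,0,0,0,0.057,70],
    [0,0,0,0,0,0.057,70],
    [0,0,0,0,0,-0.1,70],
    [0,0,0,0,0,-0.4,70],
    [0,0,0,0,0,-0.7,70],
    [0,0,0,0,0,-0.8,70]
  ]
}}

```text
t: 17.65
ee_pos: [407.8, -18.6, 223.8]
orientation: [2.219, 2.218, 0.006]
ft_force: [-0.2, -0.8, -0.4]
width: 70.2
grasp_force: 0.0
```

Request:
{"fn": "servo_tool", "kwargs": {
  "rows": [
    [0,0,0,-0.25,0,-0.2,60],
    [0,0,0,-0.5,0,-0.4,60],
    [0,0,0,-0.75,0,-0.5,60],
    [0,0,0,-0.9,0,-0.5,60],
    [0,0,0,-0.9,0,-0.5,60],
    [0,0,0,-0.9,0,-0.5,60]
  ]
}}

```text
t: 18.4
ee_pos: [405.6, -197.7, 319.8]
orientation: [-2.221, -2.22, 0.0]
ft_force: [0.2, 0.8, 0.4]
width: 60.1
grasp_force: 0.0
```

Run:
```python
from h import *
import pickle
w=grab('wrist');pickle.dump(w,open('w2.pkl','wb'));save(w[0],'w2.png');state()
```

```text
t 18.45 p [ 405.8 -197.5  319.8] rv [-2.22  -2.221  0.   ] f [ 0.4 -0.1  0.8] w 60.0 gf 0.0 q [-0.48  0.05  1.89  0.    1.21 -0.48]
```

View pics/w2.png

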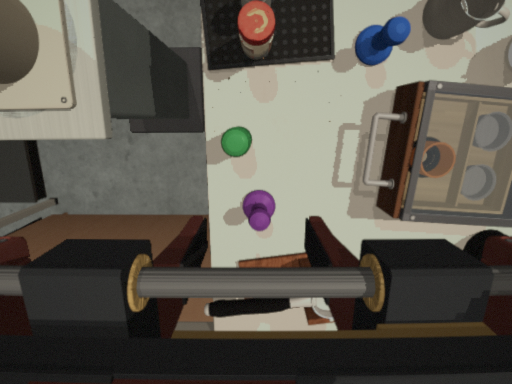

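The jar stands upright on the mat (257,30) and the space in front of the drawer is clear, with the handle bar at about (372,150). I'll refine the handle position next.

```bash
cat > hd.py <<'E'
from h import *
import pickle,sys
def handle(w,x0=577,y0=-176):
    im,d,ci=w; g=np.stack(np.meshgrid(np.arange(512),np.arange(384)),-1).reshape(-1,2);P=depthpts(ci,d,g)
    m=(d.reshape(-1)>0)&(abs(P[:,0]-x0)<9)&(abs(P[:,1]-y0)<60)&(abs(P[:,2]-58)<8);Q=P[m]
    Q=Q[abs(Q[:,1]-y0)<42]; f=np.polyfit(Q[:,1],Q[:,0],1); print('n',len(Q),'slope',f.round(3),'x at',y0,np.polyval(f,y0).round(1),'z',np.median(Q[:,2]).round(1),'yr',P[m][:,1].min().round(),P[m][:,1].max().round())
if __name__=='__main__':
    w=pickle.load(open('w2.pkl','rb'));handle(w);state();move((577,-176,150),-0.043)
E
python3 hd.py
```

```text
n 347 slope [6.700e-02 5.869e+02] x at -176 575.1 z 59.8 yr -228.0 -119.0
t 18.45 p [ 405.8 -197.5  319.8] rv [-2.22  -2.221  0.   ] f [ 0.4 -0.1  0.8] w 60.0 gf 0.0 q [-0.48  0.05  1.89  0.    1.21 -0.48]
turn [-0.001 -0.001  0.029] shift [0.1065 0.857  0.8484]
```

Request:
{"fn": "servo_tool", "kwargs": {
  "rows": [
    [0,0,0.031,0.03,0.28,0.2,34],
    [0,0,0.031,0.08,0.56,0.45,34],
    [0,0,0.031,0.117,0.851,0.75,34],
    [0,0,0.031,0.117,0.851,0.95,34],
    [0,0,0.031,0.117,0.851,0.95,34],
    [0,0,0.031,0.117,0.851,0.95,34],
    [0,0,0.031,0.117,0.851,0.95,34]
  ]
}}

```text
t: 19.32
ee_pos: [576.8, -175.4, 132.7]
orientation: [2.271, 2.167, 0.002]
ft_force: [0.0, 0.2, -0.2]
width: 34.0
grasp_force: 0.0
```

```bash
python3 -c "
from h import *
state(); move((576,-174,38),-0.047)"
```

```text
t 19.32 p [ 576.8 -175.4  132.7] rv [2.271e+00 2.167e+00 2.000e-03] f [ 0.   0.2 -0.2] w 34.0 gf 0.0 q [-0.31  0.5   1.74 -0.    0.89 -0.27]
turn [ 0.002  0.001 -0.   ] shift [ 0.0073 -0.0058  0.4736]
```

Request:
{"fn": "servo_tool", "kwargs": {
  "rows": [
    [0,0,0,0,-0.005,0.2,34],
    [0,0,0,0,-0.005,0.4,34],
    [0,0,0,0,-0.005,0.473,34],
    [0,0,0,0,-0.005,0.473,34],
    [0,0,0,0,-0.005,0.473,0],
    [0,0,0,0,-0.005,0.473,0],
    [0,0,0,0,-0.005,0.473,0],
    [0,0,0,0,-0.005,0.473,0]
  ]
}}

```text
t: 20.32
ee_pos: [576.2, -175.4, 36.7]
orientation: [2.272, 2.167, 0.001]
ft_force: [-0.7, -0.9, 6.2]
width: 8.6
grasp_force: 30.0
```

Request:
{"fn": "servo_tool", "kwargs": {
  "rows": [
    [0,0,0,0,-0.07,0,0],
    [0,0,0,0,-0.14,0,0],
    [0,0,0,0,-0.22,0,0],
    [0,0,0,0,-0.3,0,0],
    [0,0,0,0,-0.38,0,0],
    [0,0,0,0,-0.46,0,0],
    [0,0,0,0,-0.54,0,0],
    [0,0,0,0,-0.63,0,0],
    [0,0,0,0,-0.63,0,0],
    [0,0,0,0,-0.63,0,0]
  ]
}}

```text
t: 21.58
ee_pos: [448.3, -166.9, 36.6]
orientation: [-2.272, -2.165, -0.001]
ft_force: [0.7, 17.0, 16.5]
width: 7.8
grasp_force: 30.0
```

Request:
{"fn": "servo_tool", "kwargs": {
  "rows": [
    [0,0,0,0,0,0,34],
    [0,0,0,0,0,0,34],
    [0,0,0,0,0,0,34],
    [0,0,0,0,0,-0.2,34],
    [0,0,0,0,0,-0.45,34],
    [0,0,0,-0.1,0,-0.7,87],
    [0,0,0,-0.2,0.1,-0.95,87],
    [0,0,0,-0.3,0.2,-1,87],
    [0,0,0,-0.3,0.2,-1,87],
    [0,0,0,-0.3,0.2,-1,87]
  ]
}}

```text
t: 22.82
ee_pos: [485.2, -230.3, 234.4]
orientation: [-2.271, -2.166, 0.001]
ft_force: [-0.8, -0.9, -0.3]
width: 80.4
grasp_force: 0.0
```

Run:
```python
from h import *
import pickle
w=grab('wrist');pickle.dump(w,open('w3.pkl','wb'));save(w[0],'w3.png');state()
t=grab('top');pickle.dump(t,open('t3.pkl','wb'))
```

```text
t 22.88 p [ 485.1 -230.1  234.3] rv [-2.271e+00 -2.166e+00  2.000e-03] f [-0.  -0.1  0.3] w 84.4 gf 0.0 q [-0.47  0.28  1.81  0.    1.05 -0.42]
```

View pics/w3.png

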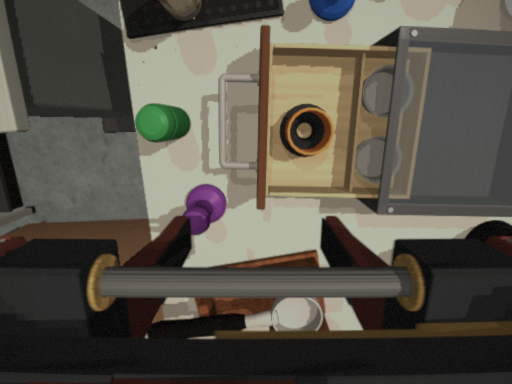

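The drawer is open and the funnel stands inside with its collar ring at about (308,130). The portafilter basket is visible at (297,315). The drawer front is close to the funnel, so I'll close the fingers across y.

```bash
cat > fn.py <<'E'
from h import *
import pickle
from scipy.optimize import least_squares
def circ(Q,r=None):
    f=lambda p:np.hypot(Q[:,0]-p[0],Q[:,1]-p[1])-p[2]
    s=least_squares(f,[*np.median(Q[:,:2],0),30],loss='soft_l1'); return s.x.round(1),round(float(np.sqrt(np.mean(s.fun**2))),2)
g=np.stack(np.meshgrid(np.arange(512),np.arange(384)),-1).reshape(-1,2)
if __name__=='__main__':
  px={}
  V={'w':pickle.load(open('w3.pkl','rb')),'top':pickle.load(open('t3.pkl','rb'))}
  for v,(im,d,ci) in V.items():
    P=depthpts(ci,d,g);ok=d.reshape(-1)>0
    m=ok&(np.hypot(P[:,0]-551,P[:,1]+182)<40)&(abs(P[:,2]-62)<4);Q=P[m]
    print(v,'collar n',m.sum(),Q.min(0).round(),Q.max(0).round(),circ(Q))
    hsv=cv2.cvtColor(im,cv2.COLOR_RGB2HSV);mk=cv2.inRange(hsv,(3,110,60),(18,255,255)).reshape(-1)>0
    mm=mk&ok&(np.hypot(P[:,0]-551,P[:,1]+182)<40); px[v]=g[m].min(0)/2+g[m].max(0)/2; print('  orange z pct',np.percentile(P[mm][:,2],[5,50,95]).round() if mm.sum() else 0, px[v])
    m=ok&(np.hypot(P[:,0]-530,P[:,1]+421)<42)&(abs(P[:,2]-78)<4);Q=P[m]
    if m.sum(): print(v,'rim n',m.sum(),Q.min(0).round(),Q.max(0).round(),circ(Q),np.median(Q[:,2]).round(1))
    m=ok&(abs(P[:,1]+172)<95)&(P[:,0]<520)&(P[:,0]>465)&(abs(P[:,2]-79)<4)
    if m.sum(): f=np.polyfit(P[m][:,1],P[m][:,0],1);print(v,'front top x',P[m][:,0].mean().round(),P[m].min(0).round(),P[m].max(0).round(),f.round(3))
  print('tri collar',two(V['w'][2],px['w'],V['top'][2],px['top']))
  move((551,-183,150),-np.pi/2)
E
python3 fn.py
```

```text
w collar n 481 [ 523. -207.   58.] [ 577. -153.   65.] (array([ 549.7, -179.7,   25.4]), 1.08)
  orange z pct [ 32. 330. 342.] [310.  131.5]
w rim n 336 [ 489. -440.   74.] [ 563. -387.   81.] (array([ 529.3, -416.9,   32.7]), 2.97) 77.8
w front top x 495.0 [ 484. -266.   75.] [505. -77.  82.] [6.80000e-02 5.06413e+02]
top collar n 32 [ 530. -186.   58.] [ 578. -154.   66.] (array([ 550.4, -179.4,   25.4]), 1.09)
  orange z pct [14. 57. 65.] [250.  197.5]
top rim n 96 [ 490. -455.   74.] [ 563. -385.   82.] (array([ 529.6, -417.6,   33.1]), 3.1) 77.3
top front top x 499.0 [ 492. -191.   75.] [505. -79.  83.] [6.80000e-02 5.07105e+02]
tri collar (array([ 550.97867972, -174.83409997,   67.56798309]), np.float64(10.097328869592783))
turn [-2.000e-03  1.000e-03  1.016e+00] shift [0.2498 0.3188 0.4212]
```

Request:
{"fn": "servo_tool", "kwargs": {
  "rows": [
    [0,0,0.12,0.05,0.05,0,80],
    [0,0,0.24,0.1,0.1,0,80],
    [0,0,0.36,0.15,0.15,0,80],
    [0,0,0.48,0.2,0.2,0,80],
    [0,0,0.6,0.25,0.25,0.1,80],
    [0,0,0.72,0.265,0.312,0.2,80],
    [0,0,0.84,0.265,0.312,0.3,80],
    [0,0,0.96,0.265,0.312,0.45,80],
    [0,0,1,0.265,0.312,0.57,80],
    [0,0,1,0.265,0.312,0.57,80]
  ]
}}

```text
t: 24.18
ee_pos: [549.2, -179.9, 119.4]
orientation: [-3.139, -0.039, 0.008]
ft_force: [0.7, -0.5, 0.1]
width: 80.1
grasp_force: 0.0
```

Request:
{"fn": "servo_tool", "kwargs": {
  "rows": [
    [0,0,0,0,0,0,80],
    [0,0,0,0,0,0,80]
  ]
}}

```text
t: 24.42
ee_pos: [552.0, -181.1, 122.8]
orientation: [3.141, 0.039, 0.003]
ft_force: [0.6, 0.9, -0.5]
width: 79.6
grasp_force: 0.0
```

```bash
python3 -c "
from h import *
state(); move((550,-180,37),-np.pi/2)"
```

```text
t 24.43 p [ 552.  -181.1  122.8] rv [3.141e+00 3.900e-02 3.000e-03] f [ 0.6  0.9 -0.5] w 79.6 gf 0.0 q [-0.34  0.49  1.8   0.    0.85  1.21]
turn [ 0.    -0.001  0.016] shift [-0.0107 -0.0062  0.4288]
```

Request:
{"fn": "servo_tool", "kwargs": {
  "rows": [
    [0,0,0,-0.008,-0.005,0.1,80],
    [0,0,0,-0.008,-0.005,0.25,80],
    [0,0,0,-0.008,-0.005,0.38,80],
    [0,0,0,-0.008,-0.005,0.43,80],
    [0,0,0,-0.008,-0.005,0.43,80],
    [0,0,0,-0.008,-0.005,0.43,40],
    [0,0,0,-0.008,-0.005,0.43,40],
    [0,0,0,-0.008,-0.005,0.43,40],
    [0,0,0,-0.008,-0.005,0.43,40],
    [0,0,0,-0.008,-0.005,0.43,40]
  ]
}}

```text
t: 25.68
ee_pos: [550.3, -180.2, 36.3]
orientation: [3.141, 0.037, 0.002]
ft_force: [-0.3, 0.4, 6.6]
width: 54.4
grasp_force: 30.0
```

Request:
{"fn": "servo_tool", "kwargs": {
  "rows": [
    [0,0,0,0,0,-0.15,40],
    [0,0,0,0,0,-0.4,40],
    [0,0,0,0,0,-0.65,40],
    [0,0,0,-0.05,0.1,-0.9,40],
    [0,0,0,-0.2,0.35,-1,40],
    [0,0,0,-0.4,0.6,-1,40],
    [0,0,0,-0.55,0.85,-1,40],
    [0,0,0,-0.55,1,-1,40],
    [0,0,0,-0.55,1,-1,40],
    [0,0,0,-0.55,1,-1,40]
  ]
}}

```text
t: 26.92
ee_pos: [444.3, -381.7, 235.1]
orientation: [-3.14, -0.037, 0.002]
ft_force: [-0.8, 0.3, -0.8]
width: 54.6
grasp_force: 30.0
```

Run:
```python
from h import *
import pickle
w=grab('wrist');pickle.dump(w,open('w4.pkl','wb'));save(w[0],'w4.png');state()
```

```text
t 26.98 p [ 444.5 -381.4  235.2] rv [-3.14e+00 -3.90e-02  1.00e-03] f [ 0.3  0.2 -1.4] w 54.5 gf 30.0 q [-0.73  0.35  1.71  0.    1.08  0.82]
```

View pics/w4.png

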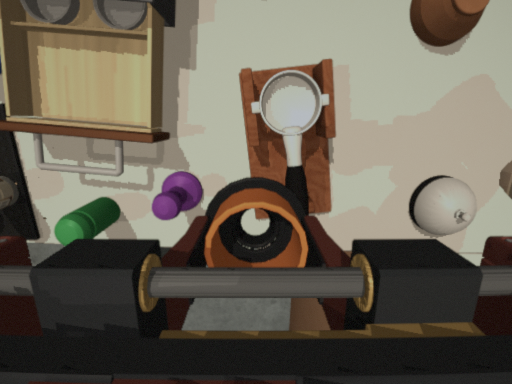

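The wrist view shows the funnel held upright at about (256,230). The basket rim is clear at about (291,103), with the drawer open behind at top left.

```bash
cat > bk.py <<'E'
from fn import *
im,d,ci=w=pickle.load(open('w4.pkl','rb'));P=depthpts(ci,d,g);ok=d.reshape(-1)>0
hsv=cv2.cvtColor(im,cv2.COLOR_RGB2HSV)
mk=((hsv[:,:,1]<50)&(hsv[:,:,2]>110)).astype(np.uint8)
c=np.zeros_like(mk);cv2.circle(c,(291,103),46,1,-1);mk=cv2.morphologyEx(mk*c,cv2.MORPH_OPEN,cv2.getStructuringElement(2,(27,27)))
k=max(cv2.findContours(mk,0,1)[0],key=cv2.contourArea)[:,0,:];e=cv2.fitEllipse(k);print('ellipse',np.round(e[0],1),np.round(e[1],1))
Q=plane(ci,k,79);print('contour circle on z79',circ(Q))
print('ellipse centre on z79',plane(ci,e[0],79)[0].round(1))
m=ok&(np.hypot(P[:,0]-529,P[:,1]+418)<44)&(abs(P[:,2]-79)<5);Q=P[m];r=np.hypot(Q[:,0]-529,Q[:,1]+418)
print('rim z hist',m.sum(),np.median(Q[:,2]).round(1)); Q2=Q[(r>27)&(r<38)];print('depth circ',circ(Q2),np.median(Q2[:,2]).round(1))
# other view
t=pickle.load(open('w3.pkl','rb'));P3=depthpts(t[2],t[1],g);m=(t[1].reshape(-1)>0)&(np.hypot(P3[:,0]-529,P3[:,1]+418)<37)&(abs(P3[:,2]-79)<5);print('w3 circ',circ(P3[m]),np.median(P3[m][:,2]).round(1))
# handle direction
m=ok&(P[:,0]<505)&(P[:,0]>440)&(abs(P[:,1]+425)<25)&(P[:,2]>70)&(P[:,2]<110);print('handle slope dy/dx',np.polyfit(P[m][:,0],P[m][:,1],1).round(3),m.sum())
# held funnel
o=ctrl.get_obs();p=o['ee_pos'];zt=p[2]-36.5+63
m=ok&(np.hypot(P[:,0]-p[0],P[:,1]-p[1])<45)&(abs(P[:,2]-zt)<4)&(P[:,0]>p[0]+5);print('collar',zt,m.sum(),circ(P[m]),P[m].max(0).round(),np.median(P[m][:,2]),p)
from math import pi
m=ok&(np.hypot(P[:,0]-p[0],P[:,1]-p[1])<45)&(abs(P[:,2]-zt+33)<6)
print('flange',m.sum(),circ(P[m]),P[m].max(0).round())
E
python3 bk.py
```

```text
ellipse [289.8 106.4] [57.8 59.6]
contour circle on z79 (array([ 525.6, -417.8,   31.2]), 1.11)
ellipse centre on z79 [ 526.2 -417.7   79. ]
rim z hist 976 77.7
depth circ (array([ 529.5, -418. ,   32.8]), 1.94) 78.2
w3 circ (array([ 529.7, -416.6,   32.4]), 2.1) 77.9
handle slope dy/dx [ 1.24000e-01 -4.83845e+02] 1064
collar 261.7242346117634 1247 (array([ 440.1, -382.7,   29.5]), 2.77) [ 472. -346.  266.] 261.54001934847315 [ 444.50501105 -381.4240231   235.22423461]
flange 3888 (array([ 451.2, -382.2,   23.6]), 4.68) [ 477. -351.  235.]
```

```bash
cat > bk2.py <<'E'
from fn import *
def ring(w,c,z,R,dz,skip,lo=0.75,hi=1.12):
    im,d,ci=w;P=depthpts(ci,d,g);ok=d.reshape(-1)>0;c=np.array(c,float)
    for it in range(6):
        v=P[:,:2]-c;r=np.hypot(*v.T);a=np.degrees(np.arctan2(v[:,1],v[:,0]))%360
        m=ok&(abs(P[:,2]-z)<dz)&(r<R*hi)&(r>R*lo)
        E=[]
        for b in range(0,360,8):
            if any(s<=b<e for s,e in skip): continue
            k=m&(a>=b)&(a<b+8)
            if k.sum()>2: E.append(P[k][np.argsort(r[k])[-2:]].mean(0))
        E=np.array(E);s=least_squares(lambda p:np.hypot(E[:,0]-p[0],E[:,1]-p[1])-p[2],[*c,R],loss='soft_l1');c=s.x[:2]
    print('centre',c.round(1),'outer r',s.x[2].round(1),'rms',np.sqrt(np.mean(s.fun**2)).round(2),'n',len(E),'z',np.median(E[:,2]).round(1))
skip=[(70,115),(250,290),(150,230)]
for f in('w4','w3'): print(f,end=' ');ring(pickle.load(open(f+'.pkl','rb')),(529,-418),79,34,4,skip)
D=pickle.load(open('d0.pkl','rb'));print('top',end=' ');ring(D['top'],(529,-418),79,34,4,skip)
w4=pickle.load(open('w4.pkl','rb'));print('collar in hand',end=' ');ring(w4,(444.5,-381.4),261.7,27.3,3,[(60,300)])
print('collar in drawer',end=' ');ring(pickle.load(open('w3.pkl','rb')),(550,-180),62.5,27.3,3,[])
print(ctrl.get_obs()['ee_pos'])
E
python3 bk2.py
```

```text
w4 centre [ 529.7 -418.2] outer r 33.9 rms 0.16 n 24 z 78.4
w3 centre [ 529.7 -416.4] outer r 33.0 rms 0.29 n 18 z 77.6
top centre [ 532.5 -413. ] outer r 33.9 rms 0.0 n 1 z 80.2
collar in hand centre [ 444.5 -382.7] outer r 27.0 rms 0.13 n 15 z 260.3
collar in drawer centre [ 550.  -179.7] outer r 26.9 rms 0.25 n 45 z 62.7
[ 444.50501105 -381.4240231   235.22423461]
```

Request:
{"fn": "servo_tool", "kwargs": {
  "rows": [
    [0,0,0,0.2,0.1,0,40],
    [0,0,0,0.422,0.188,0,40],
    [0,0,0,0.422,0.188,0,40],
    [0,0,0,0.422,0.188,0.2,40],
    [0,0,0,0.422,0.188,0.4,40],
    [0,0,0,0.422,0.188,0.6,40],
    [0,0,0,0.422,0.188,0.6,40],
    [0,0,0,0.422,0.188,0.6,40],
    [0,0,0,0.422,0.188,0.6,40]
  ]
}}

```text
t: 28.1
ee_pos: [530.9, -418.8, 118.0]
orientation: [3.139, 0.038, 0.004]
ft_force: [-0.1, 0.4, -0.8]
width: 54.4
grasp_force: 30.0
```

```bash
python3 -c "
from h import *
state(); move((529.7,-417,90))"
```

```text
t 28.1 p [ 530.9 -418.8  118. ] rv [3.139 0.038 0.004] f [-0.1  0.4 -0.8] w 54.4 gf 30.0 q [-0.69  0.62  1.57 -0.    0.95  0.86]
turn [0. 0. 0.] shift [-0.0062 -0.0097  0.1402]
```

Request:
{"fn": "servo_tool", "kwargs": {
  "rows": [
    [0,0,0,-0.004,-0.006,0,40],
    [0,0,0,-0.004,-0.006,0.04,40],
    [0,0,0,-0.004,-0.006,0.07,40],
    [0,0,0,-0.004,-0.006,0.07,40],
    [0,0,0,-0.004,-0.006,0.07,40],
    [0,0,0,-0.004,-0.006,0.07,40]
  ]
}}

```text
t: 28.85
ee_pos: [529.1, -417.1, 101.8]
orientation: [3.141, 0.037, 0.0]
ft_force: [-0.2, -0.8, -1.5]
width: 54.7
grasp_force: 30.0
```

```bash
python3 -c "
from h import *
state(); move((529.7,-417,90))
state()
w=grab('wrist');save(w[0][60:340,100:412],'w5.png');state()"
```

```text
t 28.85 p [ 529.1 -417.1  101.8] rv [3.141 0.037 0.   ] f [-0.2 -0.8 -1.5] w 54.7 gf 30.0 q [-0.69  0.63  1.58  0.    0.92  0.86]
turn [0. 0. 0.] shift [ 0.0028 -0.0007  0.0588]
t 28.85 p [ 529.1 -417.1  101.8] rv [3.141 0.037 0.   ] f [-0.2 -0.8 -1.5] w 54.7 gf 30.0 q [-0.69  0.63  1.58  0.    0.92  0.86]
t 28.9 p [ 529.2 -417.1  101.8] rv [3.141 0.037 0.   ] f [ 0.5  0.4 -0.6] w 54.4 gf 30.0 q [-0.69  0.63  1.58  0.    0.92  0.86]
```

View pics/w5.png

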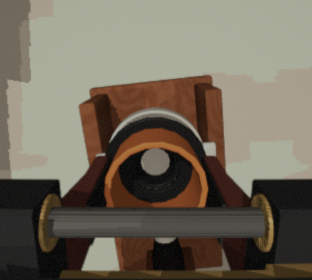

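The funnel is centred over the basket, with the rim showing evenly behind the flange at about (155,115) in the crop. Lowering it gently now.

Request:
{"fn": "servo_tool", "kwargs": {
  "rows": [
    [0,0,0,0.002,0,0.015,40],
    [0,0,0,0.002,0,0.03,40],
    [0,0,0,0.002,0,0.045,40],
    [0,0,0,0.002,0,0.055,40],
    [0,0,0,0.002,0,0.055,40],
    [0,0,0,0.002,0,0.055,40]
  ]
}}

```text
t: 29.65
ee_pos: [529.5, -417.1, 90.7]
orientation: [3.141, 0.037, 0.0]
ft_force: [-0.5, -2.0, -0.6]
width: 54.6
grasp_force: 30.0
```

Request:
{"fn": "servo_tool", "kwargs": {
  "rows": [
    [0,0,0,0,0,0.006,40],
    [0,0,0,0,0,0.012,40],
    [0,0,0,0,0,0.012,40]
  ]
}}

```text
t: 30.02
ee_pos: [529.6, -417.1, 88.7]
orientation: [3.141, 0.037, 0.0]
ft_force: [-0.9, 1.2, 3.8]
width: 54.7
grasp_force: 30.0
```

Request:
{"fn": "servo_tool", "kwargs": {
  "rows": [
    [0,0,0,0,0,0,60],
    [0,0,0,0,0,0,75],
    [0,0,0,0,0,0,75],
    [0,0,0,0,0,-0.1,75],
    [0,0,0,0,0,-0.3,75],
    [0,0,0,-0.1,-0.05,-0.55,75],
    [0,0,0,-0.3,-0.15,-0.75,75],
    [0,0,0,-0.43,-0.19,-0.75,75],
    [0,0,0,-0.43,-0.19,-0.75,75],
    [0,0,0,-0.43,-0.19,-0.75,75]
  ]
}}

```text
t: 31.28
ee_pos: [443.3, -381.5, 239.0]
orientation: [3.141, 0.037, 0.002]
ft_force: [-0.2, 0.1, -0.4]
width: 75.1
grasp_force: 0.0
```

```bash
cat > ck.py <<'E'
from bk2 import *
w=grab('wrist');pickle.dump(w,open('w6.pkl','wb'));save(w[0],'w6.png');state()
ring(w,(529.7,-418),115,27.3,3,[(150,230)])
ring(w,(529.7,-418),82.5,33.5,3,[(130,250)])
t=grab('top');pickle.dump(t,open('t6.pkl','wb'))
im,d,ci=w;P=depthpts(ci,d,g);ok=d.reshape(-1)>0
m=ok&(np.hypot(P[:,0]-529.7,P[:,1]+418)<29)&(abs(P[:,2]-115)<3);A=P[m];s=np.linalg.lstsq(np.c_[A[:,:2]-[529.7,-418],np.ones(len(A))],A[:,2],rcond=None)[0];print('collar plane',s.round(3))
E
python3 ck.py | tail -5
```

```text
[ 443.32001488 -381.51565758  238.99759275]
t 31.32 p [ 443.4 -381.5  238.5] rv [3.141e+00 3.800e-02 1.000e-03] f [-0.   0.   0.4] w 75.0 gf 0.0 q [-0.73  0.35  1.71  0.    1.09  0.82]
centre [ 529.3 -417.9] outer r 27.1 rms 0.2 n 35 z 114.4
centre [ 529.3 -417.9] outer r 33.2 rms 0.26 n 18 z 82.1
collar plane [-2.00000e-03  3.00000e-03  1.14873e+02]
```

View pics/w6.png

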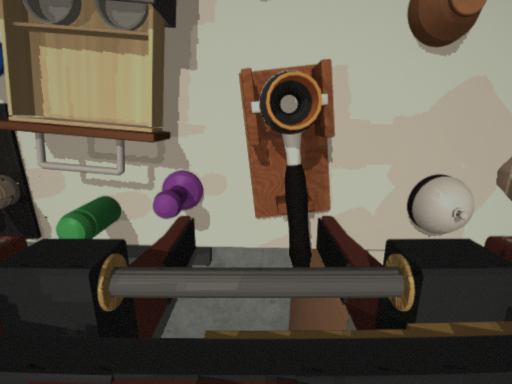

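The funnel is seated at (290,101), level, with its collar top at 115 mm and its centre on the basket centre. Next I'll close the drawer by regripping the handle.

Run:
```python
from hd import *
for f in('w3','w6'): handle(pickle.load(open(f+'.pkl','rb')),449,-167)
move((449,-167,160),-0.066)
```

```text
n 551 slope [5.9000e-02 4.5799e+02] x at -167 448.2 z 60.0 yr -220.0 -111.0
n 489 slope [7.30000e-02 4.60939e+02] x at -167 448.7 z 59.8 yr -220.0 -112.0
turn [ 0.    -0.    -0.987] shift [ 0.0537 -1.0711  0.3909]
```

Request:
{"fn": "servo_tool", "kwargs": {
  "rows": [
    [0,0,-0.12,0,-0.15,0,34],
    [0,0,-0.24,0.01,-0.35,0,34],
    [0,0,-0.36,0.02,-0.55,0,34],
    [0,0,-0.48,0.03,-0.75,0,34],
    [0,0,-0.6,0.05,-0.95,0,34],
    [0,0,-0.72,0.05,-1,0.1,34],
    [0,0,-0.84,0.05,-1,0.2,34],
    [0,0,-0.96,0.05,-1,0.3,34],
    [0,0,-0.987,0.05,-1,0.38,34],
    [0,0,-0.987,0.05,-1,0.38,34]
  ]
}}

```text
t: 32.62
ee_pos: [447.6, -180.5, 160.9]
orientation: [-2.292, -2.144, 0.002]
ft_force: [-0.3, 0.2, 0.1]
width: 34.1
grasp_force: 0.0
```

Request:
{"fn": "servo_tool", "kwargs": {
  "rows": [
    [0,0,0,0.07,0,0,34],
    [0,0,0,0.07,0,0,34],
    [0,0,0,0.07,0,0,34]
  ]
}}

```text
t: 33.0
ee_pos: [449.2, -166.8, 162.9]
orientation: [2.293, 2.146, 0.001]
ft_force: [0.2, -1.0, -0.1]
width: 33.9
grasp_force: 0.0
```

```bash
python3 -c "
from h import *
state(); move((448.8,-165.5,37),-0.066)"
```

```text
t 33.0 p [ 449.2 -166.8  162.9] rv [2.293e+00 2.146e+00 1.000e-03] f [ 0.2 -1.  -0.1] w 33.9 gf 0.0 q [-0.38  0.3   1.99 -0.    0.85 -0.31]
turn [ 0.001  0.    -0.   ] shift [ 0.0065 -0.0029  0.6293]
```

Request:
{"fn": "servo_tool", "kwargs": {
  "rows": [
    [0,0,0,0.006,0,0.2,34],
    [0,0,0,0.006,0,0.4,34],
    [0,0,0,0.006,0,0.58,34],
    [0,0,0,0.006,0,0.628,34],
    [0,0,0,0.006,0,0.628,34],
    [0,0,0,0.006,0,0.628,0],
    [0,0,0,0.006,0,0.628,0],
    [0,0,0,0.006,0,0.628,0],
    [0,0,0,0.006,0,0.628,0]
  ]
}}

```text
t: 34.12
ee_pos: [449.3, -165.9, 37.4]
orientation: [2.293, 2.146, 0.001]
ft_force: [-1.2, 0.3, 6.7]
width: 7.8
grasp_force: 30.0
```

Request:
{"fn": "servo_tool", "kwargs": {
  "rows": [
    [0,0,0,0,0.07,0,0],
    [0,0,0,0,0.14,0,0],
    [0,0,0,0,0.22,0,0],
    [0,0,0,0,0.3,0,0],
    [0,0,0,0,0.38,0,0],
    [0,0,0,0,0.46,0,0],
    [0,0,0,0,0.54,0,0],
    [0,0,0,0,0.6,0,0],
    [0,0,0,0,0.62,0,0],
    [0,0,0,0,0.62,0,0]
  ]
}}

```text
t: 35.38
ee_pos: [573.8, -174.4, 37.5]
orientation: [2.292, 2.145, 0.002]
ft_force: [0.8, -1.6, 5.7]
width: 7.8
grasp_force: 30.0
```

Request:
{"fn": "servo_tool", "kwargs": {
  "rows": [
    [0,0,0,0,0.008,0,0],
    [0,0,0,0,0.014,0,0],
    [0,0,0,0,0.018,0,0],
    [0,0,0,0,0.018,0,0]
  ]
}}

```text
t: 35.88
ee_pos: [576.5, -174.5, 37.5]
orientation: [2.293, 2.146, 0.001]
ft_force: [-0.1, -1.8, 6.5]
width: 8.1
grasp_force: 30.0
```

Request:
{"fn": "servo_tool", "kwargs": {
  "rows": [
    [0,0,0,0,0.005,0,0],
    [0,0,0,0,0.01,0,0],
    [0,0,0,0,0.01,0,0],
    [0,0,0,0,0.01,0,0]
  ]
}}

```text
t: 36.38
ee_pos: [577.5, -174.6, 37.5]
orientation: [-2.294, -2.146, 0.001]
ft_force: [-4.2, -0.9, 9.8]
width: 8.0
grasp_force: 30.0
```

Request:
{"fn": "servo_tool", "kwargs": {
  "rows": [
    [0,0,0,0,0.005,0,0],
    [0,0,0,0,0.01,0,0],
    [0,0,0,0,0.01,0,0]
  ]
}}

```text
t: 36.75
ee_pos: [577.5, -174.6, 37.4]
orientation: [-2.291, -2.144, 0.005]
ft_force: [-10.7, -1.7, 16.0]
width: 8.0
grasp_force: 30.0
```

Request:
{"fn": "servo_tool", "kwargs": {
  "rows": [
    [0,0,0,0,0,0,34],
    [0,0,0,0,0,0,34],
    [0,0,0,0,-0.005,-0.1,34],
    [0,0,0,0,-0.005,-0.35,34],
    [0,0,0,0,-0.005,-0.6,34],
    [0,0,0,0.1,-0.1,-0.85,75],
    [0,0,0,0.3,-0.3,-1,75],
    [0,0,-0.044,0.5,-0.5,-1,75],
    [0,0,-0.044,0.7,-0.7,-1,75],
    [0,0,-0.044,0.923,-0.813,-1,75]
  ]
}}

```text
t: 38.0
ee_pos: [428.3, 21.5, 237.9]
orientation: [2.222, 2.219, 0.002]
ft_force: [0.9, -0.1, 0.5]
width: 74.6
grasp_force: 0.0
```

Request:
{"fn": "servo_tool", "kwargs": {
  "rows": [
    [0,0,0,0,0,-0.3,75],
    [0,0,0,0,0,-0.4,75],
    [0,0,0,0,0,-0.4,75],
    [0,0,0,0,0,-0.4,75]
  ]
}}

```text
t: 38.5
ee_pos: [429.5, 20.5, 316.1]
orientation: [-2.222, -2.22, 0.001]
ft_force: [0.5, -0.1, -0.5]
width: 75.1
grasp_force: 0.0
```

```bash
cat > m.py <<'E'
from fn import *
w=grab('wrist');pickle.dump(w,open('w7.pkl','wb'));save(w[0],'w7.png');state()
im,d,ci=w;P=depthpts(ci,d,g);ok=d.reshape(-1)>0
for n,(x,y,z) in dict(t=(405,98,97),s=(406,35.5,99),j=(407,-19,113)).items():
    m=ok&(np.hypot(P[:,0]-x,P[:,1]-y)<30)&(abs(P[:,2]-z)<7);Q=P[m]
    if m.sum()>5: c,r=cv2.minEnclosingCircle(Q[:,:2].astype(np.float32));print(n,m.sum(),np.round(c,1),round(r,1),Q[:,2].max().round(1))
t=pickle.load(open('t6.pkl','rb'))
from hd import handle
handle(grab('top'),577.5,-174)
E
python3 m.py
```

```text
t 38.55 p [429.3  20.4 315.7] rv [-2.221e+00 -2.220e+00  2.000e-03] f [-0.3 -0.4 -0.3] w 75.3 gf 0.0 q [0.02 0.01 1.93 0.   1.2  0.02]
t 460 [404.9  95.4] 15.8 99.7
s 603 [403.6  30.7] 25.0 100.6
j 822 [405.5 -16.6] 22.0 116.6
n 95 slope [6.20000e-02 5.88115e+02] x at -174 577.3 z 58.9 yr -228.0 -119.0
```

View pics/w7.png

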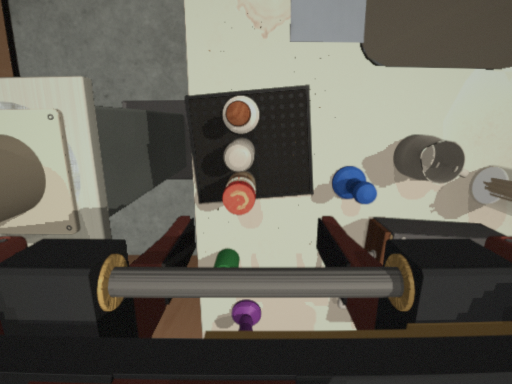

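All three stand upright on the mat: tamper (240,113), shaker (239,155), jar (239,195). The drawer is shut with its bar at x=577. I'll return the jar first.

Request:
{"fn": "servo_tool", "kwargs": {
  "rows": [
    [0,0,0,-0.1,-0.06,0.25,75],
    [0,0,0,-0.197,-0.113,0.5,75],
    [0,0,0,-0.197,-0.113,0.75,75],
    [0,0,0,-0.197,-0.113,0.83,75],
    [0,0,0,-0.197,-0.113,0.83,75],
    [0,0,0,-0.197,-0.113,0.83,75]
  ]
}}

```text
t: 39.35
ee_pos: [407.8, -18.9, 150.9]
orientation: [-2.222, -2.221, -0.0]
ft_force: [0.3, -0.5, 0.5]
width: 75.0
grasp_force: 0.0
```

```bash
python3 -c "
from h import *
state(); move((406.7,-19,49),0)"
```

```text
t 39.35 p [407.8 -18.9 150.9] rv [-2.222 -2.221 -0.   ] f [ 0.3 -0.5  0.5] w 75.0 gf 0.0 q [-0.08  0.22  2.14  0.    0.77 -0.07]
turn [ 0. -0. -0.] shift [-4.000e-04 -5.300e-03  5.095e-01]
```

Request:
{"fn": "servo_tool", "kwargs": {
  "rows": [
    [0,0,0,0,-0.005,0.2,75],
    [0,0,0,0,-0.005,0.4,75],
    [0,0,0,0,-0.005,0.51,75],
    [0,0,0,0,-0.005,0.51,75],
    [0,0,0,0,-0.005,0.51,15],
    [0,0,0,0,-0.005,0.51,15],
    [0,0,0,0,-0.005,0.51,15],
    [0,0,0,0,-0.005,0.51,15],
    [0,0,0,0,-0.005,0.51,15]
  ]
}}

```text
t: 40.48
ee_pos: [406.9, -18.9, 49.3]
orientation: [2.222, 2.22, 0.001]
ft_force: [-1.3, -0.0, 8.6]
width: 44.0
grasp_force: 30.0
```

Request:
{"fn": "servo_tool", "kwargs": {
  "rows": [
    [0,0,0,0,0,-0.2,15],
    [0,0,0,0,0,-0.35,15],
    [0,0,0,-0.2,0.12,-0.35,15],
    [0,0,0,-0.4,0.26,-0.35,15],
    [0,0,0,-0.6,0.38,-0.35,15],
    [0,0,0,-0.8,0.49,-0.35,15],
    [0,0,0,-1,0.49,-0.35,15],
    [0,0,0,-1,0.49,-0.35,15],
    [0,0,0,-1,0.49,-0.35,15],
    [0,0,0,-1,0.49,-0.35,15]
  ]
}}

```text
t: 41.72
ee_pos: [504.1, -217.8, 118.6]
orientation: [-2.22, -2.222, 0.0]
ft_force: [0.6, 0.3, -0.7]
width: 43.9
grasp_force: 30.0
```

```bash
python3 -c "
from h import *
state(); move((504.9,-243,43),0)"
```

```text
t 41.73 p [ 504.1 -217.8  118.6] rv [-2.22  -2.222  0.   ] f [ 0.6  0.3 -0.7] w 43.9 gf 30.0 q [-0.43  0.46  1.87  0.    0.82 -0.43]
turn [-0. -0.  0.] shift [-0.1262  0.0044  0.378 ]
```

Request:
{"fn": "servo_tool", "kwargs": {
  "rows": [
    [0,0,0,-0.126,0.004,0,15],
    [0,0,0,-0.126,0.004,0.1,15],
    [0,0,0,-0.126,0.004,0.25,15],
    [0,0,0,-0.126,0.004,0.34,15],
    [0,0,0,-0.126,0.004,0.375,15],
    [0,0,0,-0.126,0.004,0.38,15],
    [0,0,0,-0.126,0.004,0.38,15]
  ]
}}

```text
t: 42.6
ee_pos: [505.8, -244.3, 43.3]
orientation: [2.221, 2.22, 0.001]
ft_force: [0.6, 0.0, -1.3]
width: 44.2
grasp_force: 30.0
```

Request:
{"fn": "servo_tool", "kwargs": {
  "rows": [
    [0,0,0,0.006,-0.004,0.002,15],
    [0,0,0,0.006,-0.004,0.005,15],
    [0,0,0,0.006,-0.004,0.005,75],
    [0,0,0,0.006,-0.004,0.005,75],
    [0,0,0,0.006,-0.004,0.005,75],
    [0,0,0,0.006,-0.004,-0.1,75],
    [0,0,0,0.006,-0.004,-0.35,75],
    [0,0,0,0.006,-0.004,-0.6,75],
    [0,0,0,0.006,-0.004,-0.64,75],
    [0,0,0,0.006,-0.004,-0.64,75]
  ]
}}

```text
t: 43.85
ee_pos: [504.4, -242.9, 170.8]
orientation: [2.222, 2.22, 0.0]
ft_force: [0.5, 0.1, 0.1]
width: 75.4
grasp_force: 0.0
```

Request:
{"fn": "servo_tool", "kwargs": {
  "rows": [
    [0,0,0,0.3,-0.14,0,75],
    [0,0,0,0.6,-0.28,0,75],
    [0,0,0,0.9,-0.42,0,75],
    [0,0,0,1,-0.49,0,75],
    [0,0,0,1,-0.49,0,75],
    [0,0,0,1,-0.49,0,75]
  ]
}}

```text
t: 44.6
ee_pos: [406.7, -43.2, 170.0]
orientation: [-2.221, -2.221, 0.001]
ft_force: [-0.8, -0.2, 1.1]
width: 75.2
grasp_force: 0.0
```

```bash
python3 -c "
from h import *
state(); move((406.4,35.4,49),0)"
```

```text
t 44.6 p [406.7 -43.2 170. ] rv [-2.221e+00 -2.221e+00  1.000e-03] f [-0.8 -0.2  1.1] w 75.2 gf 0.0 q [-0.13  0.19  2.13 -0.    0.83 -0.13]
turn [-0.001  0.    -0.   ] shift [ 0.3928 -0.001   0.605 ]
```

Request:
{"fn": "servo_tool", "kwargs": {
  "rows": [
    [0,0,0,0.25,0,0,75],
    [0,0,0,0.393,0,0,75],
    [0,0,0,0.393,0,0.1,75],
    [0,0,0,0.393,0,0.35,75],
    [0,0,0,0.393,0,0.55,75],
    [0,0,0,0.393,0,0.605,75],
    [0,0,0,0.393,0,0.605,75],
    [0,0,0,0.393,0,0.605,15],
    [0,0,0,0.393,0,0.605,15],
    [0,0,0,0.393,0,0.605,15]
  ]
}}

```text
t: 45.85
ee_pos: [407.1, 35.8, 50.5]
orientation: [2.221, 2.22, 0.002]
ft_force: [-1.0, -0.3, -0.3]
width: 48.4
grasp_force: 0.0
```

Request:
{"fn": "servo_tool", "kwargs": {
  "rows": [
    [0,0,0,0,0,0,15],
    [0,0,0,0,0,0,15]
  ]
}}

```text
t: 46.1
ee_pos: [406.9, 35.8, 50.1]
orientation: [2.221, 2.221, 0.001]
ft_force: [-0.5, 0.4, 7.5]
width: 42.3
grasp_force: 29.9
```

Request:
{"fn": "servo_tool", "kwargs": {
  "rows": [
    [0,0,0,0,0,-0.2,15],
    [0,0,0,0,0,-0.35,15],
    [0,0,0,-0.2,0.12,-0.35,15],
    [0,0,0,-0.4,0.26,-0.35,15],
    [0,0,0,-0.6,0.38,-0.35,15],
    [0,0,0,-0.8,0.48,-0.35,15],
    [0,0,0,-1,0.485,-0.35,15],
    [0,0,0,-1,0.485,-0.35,15],
    [0,0,0,-1,0.485,-0.35,15],
    [0,0,0,-1,0.485,-0.35,15]
  ]
}}

```text
t: 47.35
ee_pos: [503.0, -163.2, 119.5]
orientation: [-2.22, -2.222, 0.0]
ft_force: [-0.4, -0.0, -1.3]
width: 41.9
grasp_force: 29.9
```

```bash
python3 -c "
from h import *
state(); move((503.7,-170.3,42.5),0)"
```

```text
t 47.35 p [ 503.  -163.2  119.5] rv [-2.22  -2.222  0.   ] f [-0.4 -0.  -1.3] w 41.9 gf 29.9 q [-0.34  0.43  1.91  0.    0.8  -0.34]
turn [-0. -0.  0.] shift [-0.0357  0.0036  0.3852]
```

Request:
{"fn": "servo_tool", "kwargs": {
  "rows": [
    [0,0,0,-0.033,0.003,0,15],
    [0,0,0,-0.033,0.003,0.1,15],
    [0,0,0,-0.033,0.003,0.25,15],
    [0,0,0,-0.033,0.003,0.34,15],
    [0,0,0,-0.033,0.003,0.37,15],
    [0,0,0,-0.033,0.003,0.378,15],
    [0,0,0,-0.033,0.003,0.378,15]
  ]
}}

```text
t: 48.22
ee_pos: [504.6, -171.1, 44.7]
orientation: [2.221, 2.22, 0.001]
ft_force: [0.2, -0.6, -1.0]
width: 41.7
grasp_force: 29.9
```

Request:
{"fn": "servo_tool", "kwargs": {
  "rows": [
    [0,0,0,0.004,-0.004,0.004,15],
    [0,0,0,0.004,-0.004,0.006,15],
    [0,0,0,0.004,-0.004,0.006,75],
    [0,0,0,0.004,-0.004,0.006,75],
    [0,0,0,0.004,-0.004,0.006,75],
    [0,0,0,0.004,-0.004,-0.1,75],
    [0,0,0,0.004,-0.004,-0.35,75],
    [0,0,0,0.004,-0.004,-0.6,75],
    [0,0,0,0.004,-0.004,-0.64,75],
    [0,0,0,0.004,-0.004,-0.64,75]
  ]
}}

```text
t: 49.48
ee_pos: [503.3, -170.1, 172.3]
orientation: [2.221, 2.22, 0.001]
ft_force: [-0.8, -0.4, 0.8]
width: 74.8
grasp_force: 0.0
```

Request:
{"fn": "servo_tool", "kwargs": {
  "rows": [
    [0,0,0,0.3,-0.14,0,75],
    [0,0,0,0.6,-0.28,0,75],
    [0,0,0,0.9,-0.42,0,75],
    [0,0,0,1,-0.49,0,75],
    [0,0,0,1,-0.49,0,75],
    [0,0,0,1,-0.49,0,75]
  ]
}}

```text
t: 50.22
ee_pos: [405.3, 29.7, 171.3]
orientation: [-2.221, -2.221, 0.002]
ft_force: [0.2, -0.6, 0.4]
width: 74.7
grasp_force: 0.0
```

```bash
python3 -c "
from h import *
state(); move((405.5,97.8,46.5),0)"
```

```text
t 50.23 p [405.3  29.7 171.3] rv [-2.221e+00 -2.221e+00  2.000e-03] f [ 0.2 -0.6  0.4] w 74.7 gf 0.0 q [ 0.04  0.18  2.13 -0.    0.83  0.04]
turn [-0.001  0.     0.   ] shift [0.3404 0.0021 0.6239]
```

Request:
{"fn": "servo_tool", "kwargs": {
  "rows": [
    [0,0,0,0.2,0,0,75],
    [0,0,0,0.34,0.001,0,75],
    [0,0,0,0.34,0.001,0.1,75],
    [0,0,0,0.34,0.001,0.35,75],
    [0,0,0,0.34,0.001,0.55,75],
    [0,0,0,0.34,0.001,0.625,75],
    [0,0,0,0.34,0.001,0.625,75],
    [0,0,0,0.34,0.001,0.625,10],
    [0,0,0,0.34,0.001,0.625,10],
    [0,0,0,0.34,0.001,0.625,10]
  ]
}}

```text
t: 51.48
ee_pos: [406.1, 98.0, 47.7]
orientation: [2.221, 2.22, 0.002]
ft_force: [-0.7, -0.8, 0.4]
width: 48.5
grasp_force: 0.0
```

Request:
{"fn": "servo_tool", "kwargs": {
  "rows": [
    [0,0,0,0,0,0,10],
    [0,0,0,0,0,0,10],
    [0,0,0,0,0,0,10]
  ]
}}

```text
t: 51.85
ee_pos: [405.6, 98.0, 47.4]
orientation: [2.222, 2.221, 0.0]
ft_force: [-1.3, 0.4, 5.6]
width: 32.8
grasp_force: 30.0
```

Request:
{"fn": "servo_tool", "kwargs": {
  "rows": [
    [0,0,0,0,0,-0.2,10],
    [0,0,0,0,0,-0.35,10],
    [0,0,0,-0.2,0.12,-0.35,10],
    [0,0,0,-0.4,0.24,-0.35,10],
    [0,0,0,-0.6,0.35,-0.35,10],
    [0,0,0,-0.8,0.45,-0.35,10],
    [0,0,0,-0.97,0.485,-0.35,10],
    [0,0,0,-0.97,0.485,-0.35,10],
    [0,0,0,-0.97,0.485,-0.35,10],
    [0,0,0,-0.97,0.485,-0.35,10]
  ]
}}

```text
t: 53.1
ee_pos: [501.8, -95.2, 116.8]
orientation: [-2.22, -2.221, 0.001]
ft_force: [-0.2, -0.5, -5.0]
width: 33.3
grasp_force: 30.0
```

```bash
python3 -c "
from h import *
state(); move((503.2,-96.3,40),0)"
```

```text
t 53.1 p [501.8 -95.2 116.8] rv [-2.220e+00 -2.221e+00  1.000e-03] f [-0.2 -0.5 -5. ] w 33.3 gf 30.0 q [-0.21  0.42  1.95  0.    0.77 -0.21]
turn [-0.001 -0.     0.   ] shift [-0.0057  0.0074  0.3839]
```

Request:
{"fn": "servo_tool", "kwargs": {
  "rows": [
    [0,0,0,-0.005,0.006,0,10],
    [0,0,0,-0.005,0.006,0.1,10],
    [0,0,0,-0.005,0.006,0.25,10],
    [0,0,0,-0.005,0.006,0.34,10],
    [0,0,0,-0.005,0.006,0.37,10],
    [0,0,0,-0.005,0.006,0.378,10],
    [0,0,0,-0.005,0.006,0.378,10]
  ]
}}

```text
t: 53.98
ee_pos: [504.2, -97.2, 42.1]
orientation: [2.221, 2.22, 0.001]
ft_force: [-0.5, -0.3, -5.7]
width: 33.3
grasp_force: 30.0
```

Still carrying the load (−5 N), so I'll lower about 1.6 mm more, release, then back off to look.

Request:
{"fn": "servo_tool", "kwargs": {
  "rows": [
    [0,0,0,0.003,-0.004,0.004,10],
    [0,0,0,0.003,-0.004,0.007,10],
    [0,0,0,0.003,-0.004,0.007,70],
    [0,0,0,0.003,-0.004,0.007,70],
    [0,0,0,0.003,-0.004,0.007,70],
    [0,0,0,0.003,-0.004,-0.1,70],
    [0,0,0,0.003,-0.004,-0.35,70],
    [0,0,0,0.003,-0.004,-0.6,70],
    [0,0,0,0.003,-0.004,-0.9,70],
    [0,0,0,0.003,-0.004,-1,70]
  ]
}}

```text
t: 55.22
ee_pos: [504.6, -96.9, 245.4]
orientation: [2.218, 2.217, 0.005]
ft_force: [-0.4, -0.3, -0.8]
width: 70.0
grasp_force: 0.0
```

Request:
{"fn": "servo_tool", "kwargs": {
  "rows": [
    [0,0,0,-0.2,-0.15,-0.25,70],
    [0,0,0,-0.4,-0.3,-0.5,70],
    [0,0,0,-0.6,-0.5,-0.65,70],
    [0,0,0,-0.77,-0.52,-0.65,70],
    [0,0,0,-0.77,-0.52,-0.65,70],
    [0,0,0,-0.77,-0.52,-0.65,70],
    [0,0,0,-0.77,-0.52,-0.65,70]
  ]
}}

```text
t: 56.1
ee_pos: [399.0, -249.4, 370.8]
orientation: [-2.22, -2.221, 0.0]
ft_force: [-0.3, -0.5, -1.2]
width: 70.0
grasp_force: 0.0
```

```bash
cat > fin.py <<'E'
from fn import *
from hd import handle
w=grab('wrist');save(w[0],'w8.png');t=grab('top');save(t[0],'t8.png');s=grab('scene');save(s[0],'s8.png');state()
w1=pickle.load(open('w1.pkl','rb'));t0=pickle.load(open('d0.pkl','rb'))['top']
for n,(x,y,z) in dict(t=(502.5,-97.2,90),s=(503,-169,92),j=(504,-241,106)).items():
  for nm,a in(('w before',w1),('w now',w),('top before',t0),('top now',t)):
    im,d,ci=a;P=depthpts(ci,d,g);m=(d.reshape(-1)>0)&(np.hypot(P[:,0]-x,P[:,1]-y)<32)&(abs(P[:,2]-z)<7);Q=P[m]
    if m.sum()>5: c,r=cv2.minEnclosingCircle(Q[:,:2].astype(np.float32));print(n,nm,m.sum(),np.round(c,1),round(r,1),Q[:,2].mean().round(1))
for a in(w1,w): handle(a)
E
python3 fin.py
```

```text
t 56.25 p [ 399.1 -249.6  371.1] rv [-2.22  -2.222  0.   ] f [0.4 0.2 0.2] w 70.1 gf 0.0 q [-0.58  0.04  1.78  0.    1.32 -0.59]
t w before 378 [501.9 -97.7] 15.8 87.9
t w now 376 [501.3 -98.1] 16.1 88.0
t top before 104 [503.8 -97.4] 16.3 87.4
t top now 104 [503.2 -97.3] 15.7 87.4
s w before 499 [ 502.8 -169.2] 19.2 90.0
s w now 500 [ 501.6 -169. ] 19.2 90.0
s top before 145 [ 503.1 -168.6] 19.0 89.3
s top now 150 [ 502.4 -168.1] 19.2 89.5
j w before 676 [ 504.  -241.4] 22.2 106.4
j w now 671 [ 503.9 -241.1] 22.1 106.4
j top before 214 [ 504.6 -240.6] 21.9 105.5
j top now 171 [ 504.5 -240.1] 21.9 105.6
n 309 slope [7.40000e-02 5.88206e+02] x at -176 575.2 z 59.7 yr -228.0 -120.0
n 311 slope [7.30000e-02 5.88096e+02] x at -176 575.2 z 59.5 yr -228.0 -120.0
```

View pics/w8.png

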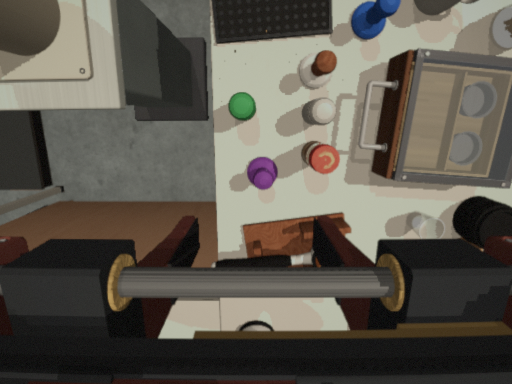

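View pics/t8.png

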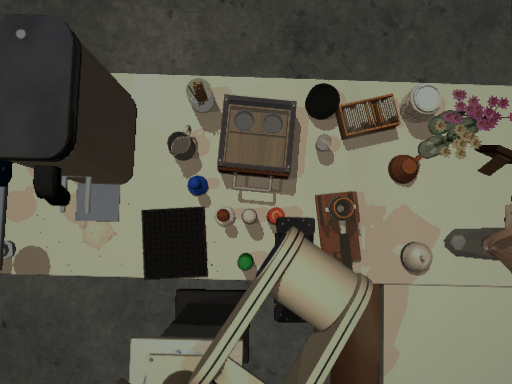

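The final views show the three objects back within about 1 mm of where they stood: tamper (318,68), shaker (322,110) and jar (323,157) in the wrist view. The drawer is shut with its bar at the same position as before, and the top view shows the funnel seated at (342,208). I'm handing the job in.

```bash
python3 -c "
from workcell import ctrl
print(ctrl.close_job())"
```

```text
the job is handed in; nothing more can be done
None
```

The job is handed in after about 56 s of the 144 s allowed: the funnel is seated level on the basket, the drawer is fully shut, and the tamper, jar and shaker stand upright within about 1 mm of where they started.

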